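# Kick the empty cake ring out of the knock-out press and trap it on the chute

## Robot

A 6-joint arm with a two-finger parallel gripper is mounted at the origin on the work surface. World frame = base frame: x ahead of the robot, y to its left, z up, the work surface at z = 0. Lengths are in m, angles in rad, forces in N, time in s.
With the tool pointing down it reaches from about 0.375 to 0.9 m from the base axis. Payload 3.1 kg.
Tool frame: the origin (TCP) lies between the finger pads; the fingertips stand 17 mm ahead of it and the grasp point (between the pads) lies 2 mm behind it (robot.nose_length is the distance from the TCP to the fingertips, in m); z points along the fingers, y is the line along which they close (so a half turn about z gives the same grasp; the last joint's range is limited). The gripper opens to 87 mm and grips with 3 to 60 N. Pads are 19 mm wide; open, the fingers measure 117 mm over their backs; the gripper's body (75 mm by 190 mm) begins 51 mm behind the grasp point.
Start: joints at [0.961, 0.527, 1.433, -0, 1.181, -0.178], TCP at [0.262, 0.568, 0.211] pointing down, gripper open.
Joint ranges: [-3.08, 3.08], [-0.75, 2.2], [0.22, 2.44], [-1.43, 4.57], [0, 2.65], [-2.85, 2.85]. Speed limits (rad/s): [2.79, 2.79, 3.14, 3.14, 3.14, 3.14].

## Interface

Orientations are given as a unit quaternion [x, y, z, w].
In Python, from rig import robot, cams gives the robot as it stands.
- The arm moves only by the shell command python3 -m pendant 'ROWS' [FORCE]. ROWS is JSON, a list of rows, each an object with "jaw": the opening, from 0 (shut) to 1 (fully open); "linear": the shift along the tool's x, y, z in cm, a list of three; "twist": the turn about the tool's z in degrees. A call has 1 to 12 rows; each row shifts and turns the commanded pose from where the row before left it, along the tool's axes as they then stand; what a row does not reach is not made up. A row lasts 1/12 s, in which the tool goes at most 41.7 mm and 7.16 degrees, less where a joint would pass 70% of its speed; a pose out of reach is approached as far as the arm can. A call is refused whole if a number of a shift passes 4.17 or a number of a turn 7.16, either way. A call with a gripper value outside its range is refused whole. The fingers move at their own pace and stop on an object; FORCE is the grip in N (left out, the last holds). Time passes only in rows, so rows that do not move let the fingers close. It gives the time, the measured TCP pose, the force, the opening and the grip force at its end, in the units of the state.
- robot.get_obs(): the state, without advancing time (a new reading comes with each control period).
- cams.camera(name): name is "scene" or "top" or "wrist"; returns a dict with "color" (400x640x3 uint8, blue, green, red), "depth" (400x640 float32, m along the optical axis (not along the pixel's ray), 0 where there is no reading), "fov_y" (degrees; the focal length in pixels is half the picture's height over the tangent of half this angle, whatever the lens; pixels are square), "cx", "cy" (the principal point, pixels), "k1" (the pictures are not rectified: a ray, as slopes to the right and down, at radius r is drawn at 1 + k1 r^2 times it, then the intrinsics apply), "view" (4x4, takes a point from world to camera coordinates). Camera axes: x right, y down, z forward; pixel columns grow to the right and rows downward; lengths in m; the calibration is good to about 2 mm. A picture is of the moment at which its call begins.
- robot.hand_in(): hands the job in; it is judged then, once.
The state is a dict: "time": time; "q": joint angles; "joint_velocities": joint speeds; "joint_torque": joint torques, N m; "position": TCP position; "tool_rot": TCP orientation; "ft_force": force on the tool from outside, world axes, zero at the start; "moment": the same for the moment, N m; "grip_width": finger opening in m; "grip_force": force on a finger pad.
Only numpy, scipy, OpenCV 4.12 (cv2) and the standard library are available. Lean on these libraries where they do the work, as an engineer would, in place of code of your own. Each camera call takes 0.05 s, during which the arm holds its last target. There are 200 camera calls.

## Task

The press has just knocked a cake out of its square ring, and the empty ring is still in the nest. Press the black eject button so that the spring ejector shoots the ring out on to the chute, and trap the ring there with your other finger before it slides off the open lower end. Finish with the finger still stopping the ring, which lies flat on the chute clear of the nest (the button may stay down or come up); the ring is only stopped, not gripped or picked up, and the things around the press stay where they are.

Things in the scene. Friction and masses are not known exactly. Their poses are not given: they have to be found in the camera images.
- chute: polished steel chute falling at 18 degrees, lane 68 mm wide between rails 12 mm high and 3 mm thick. Origin: middle of the lane floor beside the eject button, 82 mm above the table. x: level, across the lane; y: UP the chute; z: square to the floor. Floor from y = +107 mm (edge of the level nest deck) to the open end at y = -156 mm. Slippery (friction about 0.12): a ring will not stay on it unheld
- press: the knock-out press, fixed to the table. Origin on the table, under the lane, 20 mm from the button station towards the nest; z up, its y axis points level up the chute to the nest and column, x across the lane. Its arm, ram and column (up to 270 mm high, lever 425 mm) stand over the nest and behind it, from y = +90 mm on; above the rest there is free space
- button_top (a point): centre of the top of the black round eject button (28 mm across, on a grey pillar), pressed straight down. It stands beside the chute, 75 mm from the middle of the lane on the chute's -x side, level with the chute's origin; its top is 98 mm above the table, 16 mm higher than the lane floor beside it and 7 mm higher when fully down
- eject_button (a joint): how far the eject button is down, in m: 0 up, 0.009 fully down. Spring return: 2.5 N to start, about 6 N fully down. At 0.005 it frees the ejector, whose spring shoots the ring on to the chute at about 0.5 m/s; it passes the button a fraction of a second later
- ring: the empty square aluminium cake ring, 62 x 62 mm outside, 25 mm high, walls 2.5 mm, about 90 g, open at top and bottom. Origin at the centre of its underside, z up through it. It starts flat in the nest, on the level deck 115 mm above the table under the raised ram, 140 mm level distance from the chute's origin
- full_ring_a: bystander: a like ring with a baked cake in it, 62 x 62 x 25 mm, on the table; origin at the centre of its underside
- full_ring_b: bystander: another ring with a cake in it, 62 x 62 x 25 mm, on the table; origin at the centre of its underside
- brush: bystander: pastry brush 200 mm long lying on the table; origin at its middle, underneath
- oil_bottle: bystander: amber oil bottle, 62 mm across, 165 mm high; origin at the centre of its underside

How it is judged:
By the outcome, as a careful person would: the job done as asked, in the order asked, and still so for the second after the job is handed in, while the arm keeps its last pose, push and grip.
It also fails if it takes over 29 s, if anything falls off the work surface, if the arm or the gripper's body presses on something with over 40 N, if the wrist force passes 120 N, or if a joint passes its speed limit or range.

## Working session

There is one attempt and no reset: what is moved stays moved. The work goes in short steps, Python scripts to look and compute and a shell command to move; the robot and the scene stay as the last step left them, time stands still between calls to the robot, and variables do not carry over. Pictures are saved under pics/ and viewed, at most 10 in all, crops included, and the job is handed in when it is done.

```bash
ls; mkdir -p pics; python3 - <<'E'
from rig import robot,cams
import cv2,numpy as np
o=robot.get_obs();print(o)
for n in("scene","top"):
    c=cams.camera(n);cv2.imwrite(f"pics/{n}0.png",c["color"]);np.savez(f"{n}0.npz",**c)
    print(n,c["fov_y"],c["cx"],c["cy"],c["k1"],np.round(c["view"],3).tolist())
E
```

```text
pics
{'time': 0.0, 'q': array([ 9.60480014e-01,  5.28447896e-01,  1.43394397e+00, -2.64103787e-05,
        1.18140038e+00, -1.78475880e-01]), 'joint_velocities': array([-0.00041774, -0.00017191,  0.0011202 ,  0.00123488, -0.0005798 ,
       -0.00127691]), 'joint_torque': array([-5.11235085e-04, -4.40044892e+01, -1.76596606e+01,  6.34155096e-02,
        5.80683863e-02, -1.70844100e-04]), 'position': array([0.2611001 , 0.56698653, 0.21026965]), 'tool_rot': array([ 2.14241328e-01,  9.76780141e-01, -1.02005640e-03, -4.11324151e-04]), 'ft_force': array([-0.3124746 ,  0.40367495, -0.30091085]), 'moment': array([-0.02105446, -0.02792087, -0.00448091]), 'grip_force': 0.0, 'grip_width': 0.08722249953666301}
scene 53.36517327071099 321.29767377003213 195.81319523316938 0.029511912272081896 [[0.88, 0.474, -0.014, -0.591], [0.306, -0.591, -0.746, -0.026], [-0.362, 0.653, -0.666, 1.112], [0.0, 0.0, 0.0, 1.0]]
top 51.39201496580099 322.32042279792296 194.92357200547175 -0.07720560621697146 [[0.026, -1.0, 0.018, 0.126], [-0.998, -0.027, -0.056, 0.622], [0.057, -0.016, -0.998, 0.976], [0.0, 0.0, 0.0, 1.0]]
```

View pics/scene0.png

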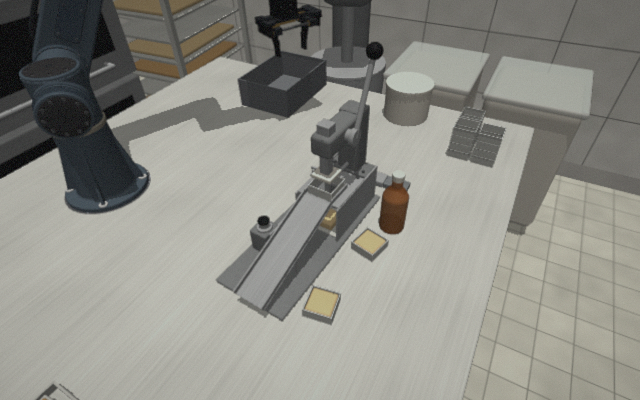

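View pics/top0.png

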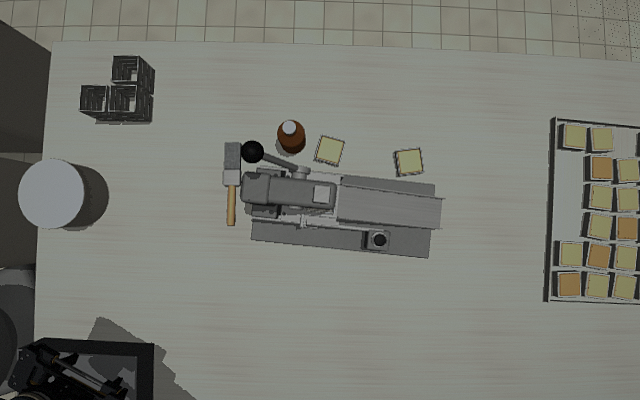

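The top view shows the button at about (379,240), with the chute running right (world −y) from (337,200) to (442,213). The ring sits under the ram near (315,195). In the scene view the button is at (264,222).

Plan: straddle the near rail with one finger on the button and the other in the lane, 75 mm apart. The stop will then already be in place when the button goes down.

```bash
cat > h.py <<'E'
import numpy as np,cv2
def K(c):
    f=200/np.tan(np.radians(c["fov_y"])/2); return np.array([[f,0,c["cx"]],[0,f,c["cy"]],[0,0,1]],float)
def rays(c,px):
    d=np.array([float(c["k1"]),0,0,0])
    n=cv2.undistortPoints(np.asarray(px,float).reshape(-1,1,2),K(c),d)[:,0]
    R=c["view"][:3,:3];o=-R.T@c["view"][:3,3]
    return o,np.c_[n,np.ones(len(n))]@R   # scaled: depth*dir
def onz(c,px,z):
    o,d=rays(c,px);return o+d*((z-o[2])/d[:,2])[:,None]
E
python3 - <<'E'
import numpy as np,cv2
from h import *
def blob(c,x,y,r=14,t=45):
    g=c["color"].max(2)[y-r:y+r,x-r:x+r]; m=(g<t).astype(np.uint8)
    n,l,s,ce=cv2.connectedComponentsWithStats(m); i=1+np.argmax(s[1:,4]); print(s[i]); return ce[i]+[x-r,y-r]
T=dict(np.load("top0.npz"));S=dict(np.load("scene0.npz"))
p=blob(T,379,240);B=onz(T,[p],.098)[0];print("btn top",p,B)
p2=blob(S,264,222);print("btn scene",p2,onz(S,[p2],.094)[0])
# triangulate
o1,d1=rays(T,[p]);o2,d2=rays(S,[p2]);A=np.c_[d1[0],-d2[0]];s=np.linalg.lstsq(A,o2-o1,rcond=None)[0]
print("tri",o1+d1[0]*s[0],o2+d2[0]*s[1])
# lane floor plane from depth
us,vs=np.meshgrid(np.arange(345,435),np.arange(198,220));px=np.c_[us.ravel(),vs.ravel()]
z=T["depth"][px[:,1],px[:,0]];o,d=rays(T,px);P=o+d*z[:,None];P=P[z>0]
m=np.ones(len(P),bool)
for _ in range(6):
    c,*_=np.linalg.lstsq(np.c_[P[m,:2],np.ones(m.sum())],P[m,2],rcond=None)
    r=P[:,2]-np.c_[P[:,:2],np.ones(len(P))]@c; m=abs(r)<.003
print("plane",c,m.mean(),np.degrees(np.arctan(np.hypot(*c[:2]))),"yaw up",np.degrees(np.arctan2(c[1],c[0])))
# plate edges
g=cv2.cvtColor(T["color"],cv2.COLOR_BGR2GRAY)
L=cv2.HoughLinesP(cv2.Canny(g[165:270,240:450],40,120),1,np.pi/360,40,minLineLength=60,maxLineGap=6)
for l in L[:,0]:
    q=l.reshape(2,2)+[240,165];W=onz(T,q,.05);e=W[0]-W[1];print(q.ravel(),np.round(W[:,:2],3).tolist(),round(np.degrees(np.arctan2(e[1],e[0])),1))
im=cv2.resize(T["color"][150:270,230:450],None,fx=3.6,fy=3.6,interpolation=cv2.INTER_CUBIC);cv2.imwrite("pics/crop.png",im)
E
```

```text
[  9   8  12  12 110]
btn top [379.45454545 239.81818182] [0.51827563 0.01616606 0.098     ]
[ 8  9 11  9 74]
btn scene [263.09459459 220.64864865] [0.51941958 0.01516482 0.094     ]
tri [0.51804535 0.01540873 0.09315572] [0.51878427 0.01590089 0.09304366]
plane [0.02587075 0.32674191 0.06415676] 0.9265450861195542 18.147307669251774 yaw up 85.47288345619371
[251 221 390 234] [[0.552, 0.305], [0.53, -0.016]] 86.1
[306 181 442 200] [[0.647, 0.182], [0.612, -0.136]] 83.6
[255 241 417 257] [[0.506, 0.295], [0.478, -0.079]] 85.8
[308 170 432 183] [[0.673, 0.178], [0.651, -0.112]] 85.6
[252 219 375 230] [[0.556, 0.303], [0.538, 0.019]] 86.4
[345 219 430 227] [[0.562, 0.089], [0.548, -0.109]] 86.1
[338 222 433 230] [[0.555, 0.105], [0.541, -0.116]] 86.6
[291 177 445 198] [[0.656, 0.216], [0.617, -0.144]] 83.8
[256 167 336 175] [[0.677, 0.298], [0.663, 0.113]] 85.8
[266 202 337 208] [[0.596, 0.272], [0.587, 0.108]] 86.7
```

View pics/crop.png

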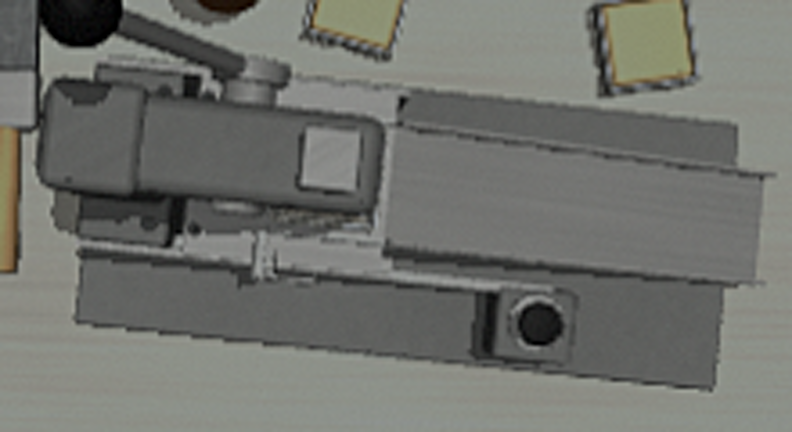

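The crop confirms it: button at crop (540,322), lane to its +x side, push rod between them and lower. Button ≈ (0.5185, 0.0158) and up-chute yaw ≈ 85.8°. I want the TCP at (0.556, 0.013) with tool y at −4.2°. I'll swing round on the robot side of the press.

```bash
python3 -m pendant '[{"jaw":0.69,"linear":[-2.88,-2.35,0],"twist":0},{"jaw":0.69,"linear":[-2.88,-2.35,0],"twist":0},{"jaw":0.69,"linear":[-2.88,-2.35,0],"twist":0},{"jaw":0.69,"linear":[-2.88,-2.35,0],"twist":0},{"jaw":0.69,"linear":[-2.88,-2.35,0],"twist":0},{"jaw":0.69,"linear":[-2.88,-2.35,0],"twist":0},{"jaw":0.69,"linear":[-2.88,-2.35,0],"twist":0},{"jaw":0.69,"linear":[-2.88,-2.35,0],"twist":0}]'
python3 -m pendant '[{"jaw":0.69,"linear":[-1.6,-3.2,0],"twist":0},{"jaw":0.69,"linear":[-1.6,-3.2,0],"twist":0},{"jaw":0.69,"linear":[-1.6,-3.2,0],"twist":0},{"jaw":0.69,"linear":[-1.6,-3.2,0],"twist":0},{"jaw":0.69,"linear":[-1.6,-3.2,0],"twist":0},{"jaw":0.69,"linear":[-1.6,-3.2,0],"twist":0},{"jaw":0.69,"linear":[-1.6,-3.2,0],"twist":0},{"jaw":0.69,"linear":[-1.6,-3.2,0],"twist":0}]'
python3 -m pendant '[{"jaw":0.69,"linear":[0,0,0],"twist":6.95},{"jaw":0.69,"linear":[0,0,0],"twist":6.95},{"jaw":0.69,"linear":[0,0,0],"twist":6.95},{"jaw":0.69,"linear":[0,0,0],"twist":6.95},{"jaw":0.69,"linear":[0,0,0],"twist":6.95},{"jaw":0.69,"linear":[0,0,0],"twist":6.95},{"jaw":0.69,"linear":[0,0,0],"twist":6.95},{"jaw":0.69,"linear":[0,0,0],"twist":6.95},{"jaw":0.69,"linear":[0,0,0],"twist":6.95},{"jaw":0.69,"linear":[0,0,0],"twist":6.95},{"jaw":0.69,"linear":[0,0,0],"twist":0}]'
cat > err.py <<'E'
from rig import robot
import numpy as np
from scipy.spatial.transform import Rotation as R
o=robot.get_obs();r=R.from_quat(o["tool_rot"]).as_matrix()
G=np.array([.556,.013,.130])
print("t",o["time"],"pos",o["position"],"yaw_y",np.degrees(np.arctan2(r[1,1],r[0,1])),"w",o["grip_width"],"F",o["ft_force"],"delta cm tool to G(z .13)",100*r.T@(G-o["position"]))
E
python3 err.py
```

```text
time: 0.77
position: [0.3922, 0.2987, 0.211]
tool_rot: [0.214, 0.977, -0.0, -0.0]
ft_force: [0.4, 0.3, 0.1]
grip_width: 0.0606
grip_force: 0.0
time: 1.43
position: [0.4007, 0.0128, 0.2112]
tool_rot: [0.214, 0.977, 0.0, -0.0]
ft_force: [-0.2, -0.4, 1.1]
grip_width: 0.0599
grip_force: 0.0
time: 2.35
position: [0.401, 0.0145, 0.2111]
tool_rot: [0.733, 0.68, -0.0, -0.0]
ft_force: [-0.7, -0.0, -0.7]
grip_width: 0.0601
grip_force: 0.0
t 2.35 pos [0.40095762 0.0144523  0.21106775] yaw_y -4.360766173658509 w 0.06007546005100046 F [-0.74310914 -0.03790652 -0.65976831] delta cm tool to G(z .13) [ 1.03291191 15.47502029  8.09809483]
```

```bash
python3 -m pendant '[{"jaw":0.69,"linear":[0.2,3.1,0],"twist":0},{"jaw":0.69,"linear":[0.2,3.1,0],"twist":0},{"jaw":0.69,"linear":[0.2,3.1,0],"twist":0},{"jaw":0.69,"linear":[0.2,3.1,0],"twist":0},{"jaw":0.69,"linear":[0.23,3.07,0],"twist":0},{"jaw":0.69,"linear":[0,0,2.5],"twist":0},{"jaw":0.69,"linear":[0,0,2.5],"twist":0},{"jaw":0.69,"linear":[0,0,2.5],"twist":0},{"jaw":0.69,"linear":[0,0,0],"twist":0},{"jaw":0.69,"linear":[0,0,0],"twist":0}]'
python3 err.py; python3 - <<'E'
from rig import cams
import cv2,numpy as np
a=cams.camera("scene")["color"][130:310,190:410]
b=cams.camera("wrist")["color"]
cv2.imwrite("pics/s1.png",cv2.resize(a,None,fx=3.3,fy=3.3,interpolation=cv2.INTER_CUBIC));cv2.imwrite("pics/w1.png",b)
E
```

```text
time: 3.18
position: [0.555, 0.0134, 0.135]
tool_rot: [0.732, 0.681, -0.001, -0.002]
ft_force: [1.1, 0.3, 0.7]
grip_width: 0.0598
grip_force: 0.0
t 3.1833 pos [0.55498503 0.01343221 0.13502703] yaw_y -4.124198564232907 w 0.05983629373174579 F [1.11124983 0.30740743 0.66427347] delta cm tool to G(z .13) [-0.03601153  0.1064248   0.50225156]
```

View pics/s1.png

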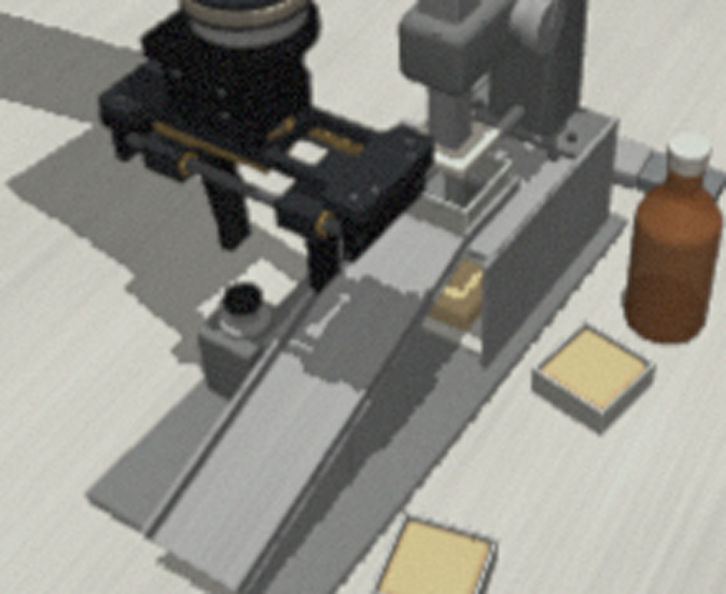

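View pics/w1.png

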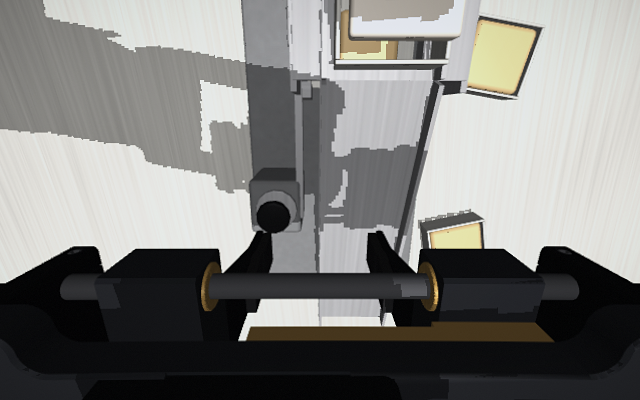

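The crop shows the near fingertip (235,245) above the button (243,293), and the other finger over the lane. I'll check this against projections of where the tips and button should appear.

```bash
python3 - <<'E'
from rig import robot,cams
import numpy as np,cv2
from h import *
from scipy.spatial.transform import Rotation as R
o=robot.get_obs();r=R.from_quat(o["tool_rot"]).as_matrix();p=o["position"]
print(robot.nose_length)
pts=[p+r@np.array([0,s*.0375,robot.nose_length]) for s in(-1,1)]+[np.array([.5185,.0158,.098]),np.array([.5185,.0158,.118])]
for n in("scene","wrist"):
    c=cams.camera(n);V=c["view"]
    q,_=cv2.projectPoints(np.array(pts),cv2.Rodrigues(V[:3,:3])[0],V[:3,3],K(c),np.array([float(c["k1"]),0,0,0]))
    q=q[:,0];print(n,q.round(1).tolist(), ((q-[190,130])*3.3).round(0).tolist())
    if n=="wrist":
        np.savez("w1.npz",**c)
        g=c["color"].max(2)[195:232,250:297]<50
        n_,l,s,ce=cv2.connectedComponentsWithStats(g.astype(np.uint8));print(s,ce+[250,195])
E
```

```text
0.017
scene [[262.0, 211.9], [290.4, 225.1], [262.7, 219.0], [261.7, 212.5]] [[238.0, 270.0], [331.0, 314.0], [240.0, 294.0], [236.0, 272.0]]
wrist [[266.9, 227.6], [370.2, 227.7], [270.2, 216.6], [265.7, 226.5]] [[254.0, 322.0], [595.0, 323.0], [265.0, 286.0], [250.0, 319.0]]
[[  0   0  47  37 895]
 [  5   5  34  32 838]
 [  7  36   6   1   6]] [[274.45027933 210.26368715]
 [271.5477327  215.79355609]
 [259.5        231.        ]]
```

```bash
python3 - <<'E'
from rig import cams
import numpy as np,cv2
from h import *
c=cams.camera("scene")
vs,us=np.mgrid[175:226,248:300];px=np.c_[us.ravel(),vs.ravel()]
z=c["depth"][px[:,1],px[:,0]];o,d=rays(c,px);P=o+d*z[:,None]
P[z==0]=9
for lo,hi in((.49,.54),(.57,.63)):
    m=(P[:,0]>lo)&(P[:,0]<hi)&(abs(P[:,1]-.013)<.03)&(P[:,2]>.100)&(P[:,2]<.19)
    Q=P[m];k=np.argsort(px[m][:,1])[::-1][:14]
    for i in k[::2]:print(px[m][i],Q[i].round(4),c["color"][px[m][i][1],px[m][i][0]])
cv2.imwrite("pics/s2.png",cv2.resize(c["color"][160:240,240:310],None,fx=7,fy=7,interpolation=cv2.INTER_NEAREST))
E
```

```text
[266 221] [0.5297 0.0124 0.1002] [31 28 31]
[260 221] [0.5189 0.0056 0.1012] [21 21 14]
[268 220] [0.532  0.0168 0.1003] [31 34 33]
[265 219] [0.5247 0.016  0.1008] [19 20 14]
[266 218] [0.5253 0.0192 0.1013] [16 20 13]
[261 217] [0.5139 0.0166 0.1015] [27 32 27]
[261 205] [0.5269 0.0077 0.1502] [83 84 85]
[287 217] [ 5.958e-01 -5.000e-04  1.540e-01] [34 34 35]
[288 216] [0.5955 0.0036 0.153 ] [38 38 38]
[286 216] [0.5921 0.0015 0.1533] [24 17 20]
[289 215] [0.5953 0.0076 0.1522] [41 42 41]
[287 215] [ 5.960e-01 -1.000e-04  1.593e-01] [20 15 10]
[285 215] [0.5883 0.0038 0.1524] [28 24 32]
[289 214] [0.5959 0.0071 0.1558] [9 4 4]
```

View pics/s2.png

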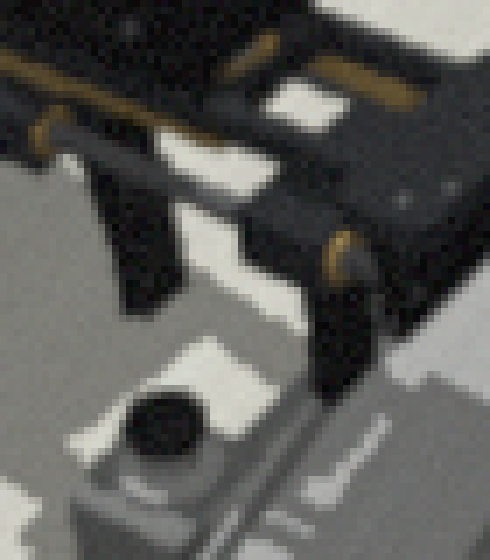

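The pixels put the finger ends higher than expected (depth ~0.15, model 0.118). I'll go down in small steps and check both force and image.

```bash
python3 -m pendant '[{"jaw":0.69,"linear":[0,0.1,0.5],"twist":0},{"jaw":0.69,"linear":[0,0,0.5],"twist":0},{"jaw":0.69,"linear":[0,0,0.5],"twist":0},{"jaw":0.69,"linear":[0,0,0],"twist":0},{"jaw":0.69,"linear":[0,0,0],"twist":0}]'; python3 err.py
python3 - <<'E'
from rig import cams
import numpy as np,cv2
c=cams.camera("scene");w=cams.camera("wrist");t=cams.camera("top")
a=cv2.resize(c["color"][170:240,240:310],None,fx=5.5,fy=5.5,interpolation=cv2.INTER_NEAREST)
b=cv2.resize(w["color"][190:260,230:300],None,fx=5.5,fy=5.5,interpolation=cv2.INTER_NEAREST)
cv2.imwrite("pics/s3.png",np.hstack([a,b]))
E
```

```text
time: 3.85
position: [0.5568, 0.0132, 0.1207]
tool_rot: [0.733, 0.68, -0.0, -0.001]
ft_force: [-0.0, -1.1, -0.2]
grip_width: 0.0599
grip_force: 0.0
t 3.85 pos [0.55677934 0.01321008 0.12067085] yaw_y -4.237631361410676 w 0.05987642560482497 F [-0.03751885 -1.06600924 -0.21980754] delta cm tool to G(z .13) [-0.02660139 -0.07742109 -0.93281495]
```

View pics/s3.png

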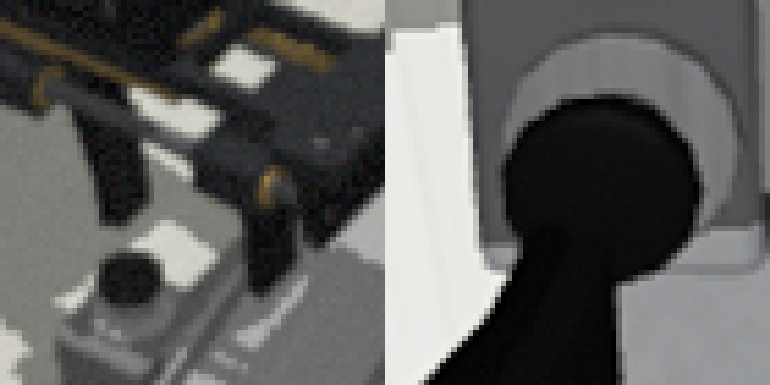

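The tip is still well above the button and in line with it laterally, with no contact force yet. I'll continue the guarded descent.

```bash
for i in 1; do python3 -m pendant '[{"jaw":0.69,"linear":[0,0,0.3],"twist":0},{"jaw":0.69,"linear":[0,0,0],"twist":0},{"jaw":0.69,"linear":[0,0,0],"twist":0}]'; done
python3 -m pendant '[{"jaw":0.69,"linear":[0,0,0.2],"twist":0},{"jaw":0.69,"linear":[0,0,0],"twist":0},{"jaw":0.69,"linear":[0,0,0],"twist":0}]'
python3 - <<'E'
from rig import cams
import numpy as np,cv2
c=cams.camera("scene")
cv2.imwrite("pics/s4.png",cv2.resize(c["color"][160:240,240:330],None,fx=7,fy=7,interpolation=cv2.INTER_NEAREST))
E
```

```text
time: 4.25
position: [0.5571, 0.0132, 0.1181]
tool_rot: [0.733, 0.68, -0.0, -0.0]
ft_force: [-0.3, -0.9, -0.2]
grip_width: 0.0598
grip_force: 0.0
time: 4.5
position: [0.5571, 0.0132, 0.1161]
tool_rot: [0.733, 0.68, -0.0, -0.0]
ft_force: [0.9, -0.4, 0.1]
grip_width: 0.0601
grip_force: 0.0
```

View pics/s4.png

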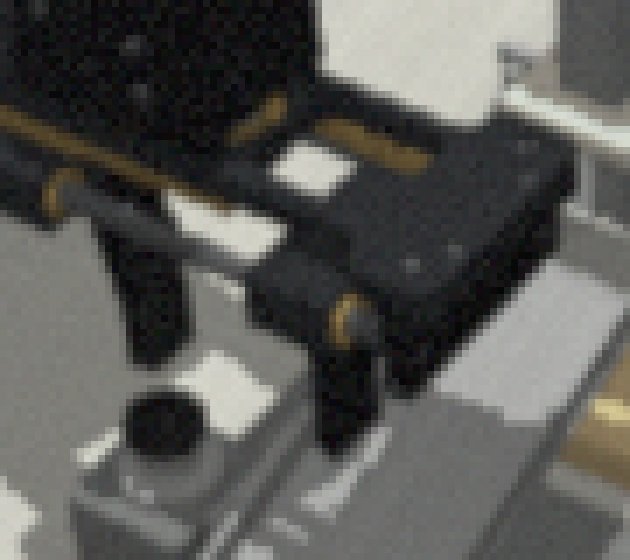

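```bash

python3 -m pendant '[{"jaw":0.69,"linear":[0,0,0.2],"twist":0},{"jaw":0.69,"linear":[0,0,0],"twist":0},{"jaw":0.69,"linear":[0,0,0],"twist":0}]'
python3 -m pendant '[{"jaw":0.69,"linear":[0,0,0.2],"twist":0},{"jaw":0.69,"linear":[0,0,0],"twist":0},{"jaw":0.69,"linear":[0,0,0],"twist":0}]'
python3 -c "
from rig import robot
print(robot.get_obs()['moment'])"
```

```text
time: 4.8
position: [0.5571, 0.0132, 0.1141]
tool_rot: [0.733, 0.68, -0.0, -0.0]
ft_force: [0.3, 0.1, -0.3]
grip_width: 0.0602
grip_force: 0.0
time: 5.05
position: [0.5571, 0.0132, 0.1121]
tool_rot: [0.733, 0.68, -0.0, -0.0]
ft_force: [-0.2, 0.0, 0.2]
grip_width: 0.0602
grip_force: 0.0
[-0.01319458  0.04552821  0.01941458]
```

```bash

python3 -m pendant '[{"jaw":0.69,"linear":[0,0,0.2],"twist":0},{"jaw":0.69,"linear":[0,0,0],"twist":0},{"jaw":0.69,"linear":[0,0,0],"twist":0}]'
python3 -m pendant '[{"jaw":0.69,"linear":[0,0,0.2],"twist":0},{"jaw":0.69,"linear":[0,0,0],"twist":0},{"jaw":0.69,"linear":[0,0,0],"twist":0}]'
python3 - <<'E'
from rig import cams
import numpy as np
from h import *
c=cams.camera("scene")
vs,us=np.mgrid[195:240,250:300];px=np.c_[us.ravel(),vs.ravel()]
z=c["depth"][px[:,1],px[:,0]];o,d=rays(c,px);P=o+d*z[:,None]
dark=c["color"][px[:,1],px[:,0]].max(1)<45
for lo,hi in((.50,.54),(.575,.62)):
    m=dark&(z>0)&(P[:,0]>lo)&(P[:,0]<hi)&(abs(P[:,1]-.008)<.025)&(P[:,2]<.19)
    for v in range(212,228):
        k=m&(px[:,1]==v)
        if k.sum():print(v,k.sum(),np.median(P[k],0).round(4))
    print()
E
```

```text
time: 5.3
position: [0.5571, 0.0132, 0.1101]
tool_rot: [0.733, 0.68, -0.0, -0.0]
ft_force: [-0.2, 0.4, 0.1]
grip_width: 0.0602
grip_force: 0.0
time: 5.55
position: [0.5572, 0.0132, 0.1081]
tool_rot: [0.733, 0.68, -0.0, -0.0]
ft_force: [-0.3, 0.5, 0.0]
grip_width: 0.06
grip_force: 0.0
212 6 [0.5254 0.0077 0.1281]
213 5 [0.5228 0.0078 0.1248]
214 4 [0.5241 0.0081 0.1221]
215 2 [0.519  0.0166 0.1099]
216 4 [0.5139 0.0221 0.0997]
217 7 [0.516  0.0207 0.0982]
218 9 [0.5182 0.0176 0.0984]
219 11 [0.5188 0.0157 0.0989]
220 11 [0.5212 0.0131 0.0989]
221 11 [0.5222 0.0115 0.0986]
222 10 [0.5258 0.0084 0.0982]
223 9 [0.5265 0.0054 0.0967]
224 7 [0.5249 0.0067 0.0948]

212 3 [0.6    0.0117 0.1594]
213 6 [0.5998 0.0095 0.1585]
214 9 [0.5982 0.0031 0.1593]
215 9 [0.5964 0.004  0.1561]
216 8 [0.5969 0.0033 0.1516]
217 9 [0.5968 0.0035 0.1481]
218 9 [0.596  0.0032 0.1445]
219 9 [0.596  0.0036 0.1408]
220 9 [0.5954 0.0059 0.1367]
221 9 [0.5952 0.005  0.136 ]
222 7 [0.5955 0.005  0.1322]
223 6 [0.596  0.0031 0.1326]
224 5 [0.5943 0.0026 0.1293]
225 4 [0.5936 0.002  0.1273]
226 3 [5.928e-01 5.000e-04 1.258e-01]
227 1 [0.5921 0.0011 0.122 ]
```

Depth puts the fingertips at z ≈ 0.122 with the TCP at 0.108, so contact should come near TCP 0.084. Sideways alignment is good. Continuing.

```bash

python3 -m pendant '[{"jaw":0.69,"linear":[0,-0.1,0.4],"twist":0},{"jaw":0.69,"linear":[0,0,0.4],"twist":0},{"jaw":0.69,"linear":[0,0,0],"twist":0},{"jaw":0.69,"linear":[0,0,0],"twist":0}]'
python3 -m pendant '[{"jaw":0.69,"linear":[0,0,0.3],"twist":0},{"jaw":0.69,"linear":[0,0,0.3],"twist":0},{"jaw":0.69,"linear":[0,0,0],"twist":0},{"jaw":0.69,"linear":[0,0,0],"twist":0}]'
python3 -m pendant '[{"jaw":0.69,"linear":[0,0,0.3],"twist":0},{"jaw":0.69,"linear":[0,0,0],"twist":0},{"jaw":0.69,"linear":[0,0,0],"twist":0}]'
python3 - <<'E'
from rig import cams
import numpy as np,cv2
c=cams.camera("scene")
cv2.imwrite("pics/s5.png",cv2.resize(c["color"][160:240,240:330],None,fx=7,fy=7,interpolation=cv2.INTER_NEAREST))
E
```

```text
time: 5.93
position: [0.5558, 0.0133, 0.0997]
tool_rot: [0.733, 0.68, -0.0, -0.0]
ft_force: [-0.2, 0.6, -0.4]
grip_width: 0.0598
grip_force: 0.0
time: 6.27
position: [0.5561, 0.0132, 0.094]
tool_rot: [0.733, 0.68, -0.0, -0.0]
ft_force: [0.5, -0.1, 0.8]
grip_width: 0.0601
grip_force: 0.0
time: 6.52
position: [0.5561, 0.0132, 0.0911]
tool_rot: [0.733, 0.68, -0.0, -0.0]
ft_force: [0.4, -0.4, -0.2]
grip_width: 0.0601
grip_force: 0.0
```

View pics/s5.png

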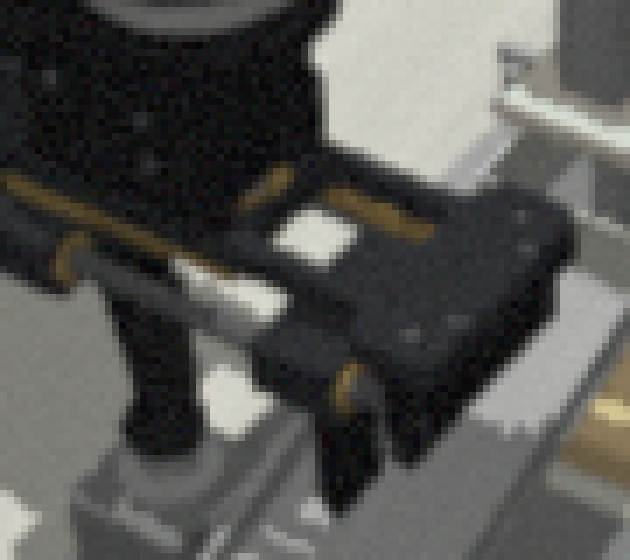

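The finger now covers the button at (160,440), and the other is in the lane at (335,510). I'll check the gripper body's clearance over the far rail before pressing.

```bash
python3 - <<'E'
from rig import cams
import numpy as np
from h import *
c=cams.camera("scene")
vs,us=np.mgrid[195:238,255:325];px=np.c_[us.ravel(),vs.ravel()]
z=c["depth"][px[:,1],px[:,0]];o,d=rays(c,px);P=o+d*z[:,None]
dark=(c["color"][px[:,1],px[:,0]].max(1)<45)&(z>0)
for lo,hi in((.50,.54),(.575,.605),(.61,.63),(.63,.66)):
    m=dark&(P[:,0]>lo)&(P[:,0]<hi)&(P[:,2]>.08)&(P[:,2]<.2)
    Q=P[m];k=np.argsort(Q[:,2])[:6];print(lo,Q[k].round(4).tolist())
E
```

```text
0.5 [[0.5301, 0.0105, 0.0928], [0.5267, 0.0079, 0.0936], [0.5312, 0.013, 0.0942], [0.5218, 0.0039, 0.0949], [0.5296, 0.0078, 0.095], [0.52, 0.0028, 0.0951]]
0.575 [[0.5935, 0.0086, 0.1066], [0.5952, 0.006, 0.1069], [0.5945, 0.0112, 0.1077], [0.5903, 0.0022, 0.1081], [0.5938, 0.0005, 0.1084], [0.5953, 0.0139, 0.1086]]
0.61 [[0.6157, -0.0257, 0.1773], [0.6161, -0.0226, 0.1774], [0.6145, -0.0272, 0.1781], [0.6168, -0.0054, 0.1787], [0.6106, -0.0278, 0.1795], [0.6162, -0.0078, 0.1805]]
0.63 [[0.6402, -0.0189, 0.1745], [0.6397, -0.0255, 0.1749], [0.6405, -0.023, 0.1757], [0.64, -0.0184, 0.1767], [0.644, 0.033, 0.1769], [0.6422, 0.0005, 0.177]]
```

Body 70 mm above the tips, clear by a wide margin. The tips are ~8 mm above the button.

```bash

python3 -m pendant '[{"jaw":0.69,"linear":[0,0,0.3],"twist":0},{"jaw":0.69,"linear":[0,0,0.3],"twist":0},{"jaw":0.69,"linear":[0,0,0],"twist":0},{"jaw":0.69,"linear":[0,0,0],"twist":0}]'
python3 -m pendant '[{"jaw":0.69,"linear":[0,0,0.2],"twist":0},{"jaw":0.69,"linear":[0,0,0],"twist":0},{"jaw":0.69,"linear":[0,0,0],"twist":0}]'
```

```text
time: 6.95
position: [0.5566, 0.0131, 0.0854]
tool_rot: [0.733, 0.68, 0.0, 0.0]
ft_force: [-0.0, 0.1, 3.6]
grip_width: 0.0597
grip_force: 1.5
time: 7.2
position: [0.5567, 0.0131, 0.0834]
tool_rot: [0.733, 0.68, 0.0, 0.0]
ft_force: [1.0, -0.7, 4.1]
grip_width: 0.0602
grip_force: 1.6
```

Contact with the button, about 3–4 mm down. Now the full press.

```bash

python3 -m pendant '[{"jaw":0.69,"linear":[0,0,0.4],"twist":0},{"jaw":0.69,"linear":[0,0,0],"twist":0},{"jaw":0.69,"linear":[0,0,0],"twist":0},{"jaw":0.69,"linear":[0,0,0],"twist":0},{"jaw":0.69,"linear":[0,0,0],"twist":0},{"jaw":0.69,"linear":[0,0,0],"twist":0},{"jaw":0.69,"linear":[0,0,0],"twist":0},{"jaw":0.69,"linear":[0,0,0],"twist":0},{"jaw":0.69,"linear":[0,0,0],"twist":0},{"jaw":0.69,"linear":[0,0,0],"twist":0},{"jaw":0.69,"linear":[0,0,0],"twist":0},{"jaw":0.69,"linear":[0,0,0],"twist":0}]'
python3 - <<'E'
from rig import cams
import numpy as np,cv2
a=cams.camera("scene")["color"][150:310,220:400];b=cams.camera("wrist")["color"]
a=cv2.resize(a,(400,356),interpolation=cv2.INTER_CUBIC);b=cv2.resize(b[:260,190:480],(397,356))
cv2.imwrite("pics/s6.png",np.hstack([a,b]))
E
```

```text
time: 8.2
position: [0.5566, 0.0131, 0.0794]
tool_rot: [0.733, 0.68, 0.0, 0.0]
ft_force: [2.3, -0.8, 3.9]
grip_width: 0.0598
grip_force: 2.5
```

View pics/s6.png

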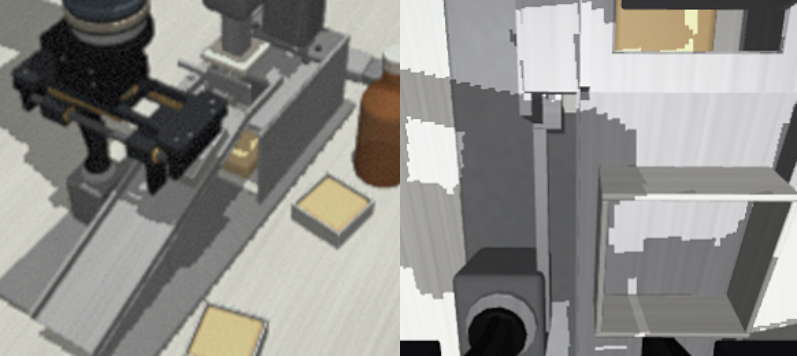

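The ejector has fired. The ring lies flat and square on the chute, in the wrist half at (600–795, 170–335), against the lane finger at (660,345) and clear of the deck edge. I'll check that it's still, then hand in.

```bash
python3 -c "
from rig import cams;import numpy as np
np.save('wa.npy',cams.camera('wrist')['color'])"
python3 -m pendant '[{"jaw":0.69,"linear":[0,0,0],"twist":0},{"jaw":0.69,"linear":[0,0,0],"twist":0},{"jaw":0.69,"linear":[0,0,0],"twist":0},{"jaw":0.69,"linear":[0,0,0],"twist":0},{"jaw":0.69,"linear":[0,0,0],"twist":0},{"jaw":0.69,"linear":[0,0,0],"twist":0}]'
python3 - <<'E'
from rig import cams,robot
import numpy as np
d=np.abs(cams.camera('wrist')['color'].astype(int)-np.load('wa.npy')).max(2)[100:250,320:480]
n=(d>30).sum();print("changed px",n)
if n<60: print(robot.hand_in())
E
```

```text
time: 8.85
position: [0.5566, 0.0131, 0.0794]
tool_rot: [0.733, 0.68, 0.0, 0.0]
ft_force: [3.3, -1.2, 4.2]
grip_width: 0.0601
grip_force: 2.5
changed px 19
the job is handed in; nothing more can be done
None
```

The job is handed in: I pressed the eject button, and the ring is stopped on the chute by the other finger, lying flat and clear of the nest; it was still over the last half second before hand-in (about 9 s in).

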